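Wind the smear spreader and hold its slide carriage at the mark

ROBOT

A 6-joint arm with a two-finger parallel gripper is mounted at the origin on the work surface. World frame = base frame: x ahead of the robot, y to its left, z up, the work surface at z = 0. Lengths are in m, angles in rad, forces in N, time in s.
With the tool pointing down it reaches from about 0.3 to 1 m from the base axis. Payload 5.1 kg.
Tool frame: the origin (TCP) lies on the mounting face of the last link; the fingertips stand 190 mm ahead of it and the grasp point (between the pads) lies 171 mm ahead of it; z points along the fingers, y is the line along which they close (so a half turn about z gives the same grasp; the last joint's range is limited). The gripper opens to 95 mm and grips with 3 to 60 N. Pads are 20 mm wide; open, the fingers measure 119 mm over their backs; the gripper's body (75 mm by 180 mm) begins 59 mm behind the grasp point.
Start: joints at [1.199, 0.124, 1.65, -0, 1.367, -0.083], TCP at [0.185, 0.623, 0.405] pointing down, gripper open.
Joint ranges: [-2.61, 2.61], [-1.02, 2.33], [0.03, 2.71], [-1.35, 4.49], [0.32, 2.68], [-2.91, 2.91]. Speed limits (rad/s): [2.57, 2.57, 3.14, 3.14, 3.14, 3.14].

INTERFACE

Orientations are given as [roll, pitch, yaw] about the fixed x, y, z axes, in that order (R = Rz(yaw) Ry(pitch) Rx(roll)).
In Python, from workcell import arm gives the robot as it stands.
- The arm moves only by the tool apply_moves, never from a script. Its argument "deltas" is one flat list of numbers, 5 for each row, row after row: the shift along the tool's x, y, z in m, then the turn about the tool's z in rad, then the closure, from 0 (fully open) to 1 (shut). In form: [dx, dy, dz, spin, fingers, dx, dy, dz, spin, fingers, ...]. A call has 1 to 12 rows; each row shifts and turns the commanded pose from where the row before left it, along the tool's axes as they then stand; what a row does not reach is not made up. A row lasts 1/10 s, in which the tool goes at most 50 mm and 8.59 degrees, less where a joint would pass 70% of its speed; a pose out of reach is approached as far as the arm can. A call is refused whole if a number of a shift passes 0.05 or a number of a turn 0.15, either way. A call with a gripper value outside its range is refused whole. The fingers move at their own pace and stop on an object; "squeeze" is the grip in N (left out, the last holds). Time passes only in rows, so rows that do not move let the fingers close. It gives the time, the measured TCP pose, the force, the opening and the grip force at its end, in the units of the state.
- arm.sense(): the state, without advancing time (a new reading comes with each control period).
- arm.read_camera(name): name is "scene" or "top" or "wrist"; returns (picture, depth): 384x512x3 uint8, red, green, blue; 384x512 float32, m along the optical axis (not along the pixel's ray), 0 where there is no reading.
- arm.camera_info(name): a dict with "fovy" (degrees; the focal length in pixels is half the picture's height over the tangent of half this angle, whatever the lens; pixels are square), "cx", "cy" (the principal point, pixels), "R" (3x3) and "t" (3): a world point X has camera coordinates R X + t. Camera axes: x right, y down, z forward; pixel columns grow to the right and rows downward; lengths in m; the calibration is good to about 2 mm. A picture is of the moment at which its call begins: read the wrist's pose just before it. camera_info takes no time and is no camera call; for the wrist camera it gives the pose at the moment of the call.
- arm.job_done(): hands the job in; it is judged then, once.
Trained networks look in the newest picture that a camera, given by its name, has taken for a name from the list of things; names that differ only in an ending like _2 or _b are one class to them, and where a whole thing is asked for, a point or a joint stands for the part that bears it (a point fixed in the world has none). Each returns a list of dicts, best first, with "p" (0 to 1); they miss things now and then, are a little off and sometimes report something else, mostly with a low value. They report only what shows in the picture. A call takes as long as a camera call.
- arm.search_frame(camera, thing): "location" ([x, y, z] in m, in world coordinates, good to about 4 mm: the middle of the surface that is visible of it).
- arm.spot_point(camera, thing): "location" ([x, y, z] in m, in world coordinates, good to about 4 mm: a listed point, or the origin of a listed thing).
The state is a dict: "clock": time; "joint_pos": joint angles; "dq": joint speeds; "tau": joint torques, N m; "tool_pos": TCP position; "ee_rot": TCP orientation; "contact_force": force on the tool from outside, world axes, zero at the start; "wrist_torque": the same for the moment, N m; "gripper_width": finger opening in m; "gripper_force": force on a finger pad.
Only numpy, scipy, OpenCV 4.12 (cv2) and the standard library are available. Lean on these libraries where they do the work, as an engineer would, in place of code of your own. Each camera call takes 0.05 s, during which the arm holds its last target. There are 200 camera calls.

TASK

Make the hand-wound blood-smear spreader ready for a smear: first wind the key on its top clockwise, in several part turns, as far as it will go, then pull the sprung slide carriage out by its upright handle until the carriage's pointer is level with the mark on the rail. The carriage springs back if let go, so finish while still holding it there with the fingers on the handle. Leave the tube rack, the bottle and the jar where they stand.

Things in the scene. Friction and masses are not known exactly. Their poses are not given: they have to be found in the camera images.
- spreader: Smear spreader, fixed to the bench: white housing 65 mm high (x -60..+90, y +-55 mm) on a grey bed 10 mm thick (x -233..+91, y +-56 mm). Origin at bench level under the housing; its horizontal -x axis is the way the carriage is pulled out; z up.
- key (a joint): Winding in rad: 0 run down, 2.84 fully wound; grows as the key turns clockwise seen from above. Up to 0.8 at the start. Stays where it is left; takes 0.09 to 0.14 N m. A pointer bar low on the key, reaching 25 mm from the axis along the key's +y, meets an upright pin (6 mm thick, 11 mm high, 22 mm from the axis on the spreader's -y side) when fully wound.
- key_grip (a point): Centre of the key's steel wing, on its vertical axis, 97 mm above the bench, 20 mm in +x of the spreader's origin. Wing: flat plate 42 mm long (point x), 10 mm thick (point y), 32 mm high, underside 16 mm above the housing top; pinch it across the 10 mm from above. The point turns with the key: its yaw is the spreader's yaw minus the joint value.
- carriage: Aluminium carriage with a glass slide, sliding along the spreader's x in front of the housing; a spring pulls it in (3 N at home plus 60 N/m, so 6 to 8.5 N at the mark; travel 105 mm). Fully home at the start. Origin at bench level under its handle; axes as the spreader's.
- handle (a point): Grip point on the middle line of the carriage's upright black handle, 58 mm above the bench. The handle is a post 22 mm (along the pull) x 16 mm (across, spreader's y), foot 22 mm and top 84 mm above the bench; at home its middle stands 45 mm in front of the housing.
- pointer (a point): Tip of the small steel pointer fin, 5 mm thick, on the carriage's -y side, straight beside the handle (same place along the pull, 33 mm to the spreader's -y), 20 mm above the bench.
- mark: The mark: dark saddle 20 x 13 mm, 13 mm high (top 28 mm above the bench), with a white line 4 mm wide across its top, fixed on the rail along the bed's -y edge, 41 mm beside the carriage's middle line. Origin under the white line, axes as the spreader's. 50 to 90 mm farther out than the pointer's home; the carriage is right when both have the same place along the spreader's x.
- rack: Bystander: green-ended clear rack with capped blood tubes, 75 x 216 x 88 mm high, loose, on the spreader's -y side. Origin under its centre.
- reagent: Bystander: upright bottle, 60 mm diameter, 150 mm high, loose, off the outer corner of the bed on the spreader's -y side. Origin under its centre.
- jar: Bystander: amber jar, 64 mm diameter, 75 mm high, loose, behind the housing. Origin under its centre.

How it is judged:
By the outcome, as a careful person would: the job done as asked, in the order asked, and still so for the second after the job is handed in, while the arm keeps its last pose, push and grip.
It also fails if it takes over 58 s, if anything falls off the work surface, if the arm or the gripper's body presses on something with over 40 N, if the wrist force passes 120 N, or if a joint passes its speed limit or range.

## Working session

There is one attempt and no reset: what is moved stays moved. The work goes in short steps, Python scripts to look and compute and a tool call to move; the robot and the scene stay as the last step left them, time stands still between calls to the robot, and variables do not carry over. Pictures are saved under pics/ and viewed, at most 10 in all, crops included, and the job is handed in when it is done.

Besides the shell and the picture viewer there is one more tool, called after ">>>" by a JSON object that holds its "method" and its "body". apply_moves: Moves the arm, as the interface text tells. Its arguments: {"type":"object","properties":{"deltas":{"type":"array","items":{"type":"number"}},"squeeze":{"type":"number"}},"required":["deltas"]}

```bash
mkdir -p pics; ls
cat > h.py <<'E'
import numpy as np, cv2
from workcell import arm
def snap(c,f):
    im,d=arm.read_camera(c); cv2.imwrite('pics/'+f,im[:,:,::-1]); np.save('pics/'+f+'.npy',d); return im,d
def world(c,info,d,u,v,z=None):
    f=192/np.tan(np.radians(info['fovy'])/2)
    r=np.array([(u-info['cx'])/f,(v-info['cy'])/f,1]);R=np.array(info['R']);t=np.array(info['t'])
    if z is None: return R.T@(r*d[int(v),int(u)]-t)
    o=-R.T@t; w=R.T@r; return o+w*(z-o[2])/w[2]
E
python3 - <<'E'
from h import *
np.set_printoptions(precision=4,suppress=True)
print(arm.sense())
for c in ['top','scene']:
    snap(c,c+'0.png')
    for n in ['spreader','key_grip','carriage','handle','pointer','mark','rack','reagent','jar']:
        r=arm.spot_point(c,n)
        print(c,n,[(np.round(x['location'],4).tolist(),round(x['p'],2)) for x in r[:2]])
E
```

```text
pics
{'clock': 0.0, 'joint_pos': array([ 1.1994,  0.1245,  1.6516, -0.    ,  1.3674, -0.0826]), 'dq': array([-0.0011, -0.0002, -0.0009,  0.0005, -0.0011, -0.    ]), 'tau': array([ -0.0005, -41.7586, -35.9944,   0.0775,   0.0487,  -0.0002]), 'tool_pos': array([0.1851, 0.6228, 0.4035]), 'ee_rot': array([-3.1396, -0.0002,  2.8528]), 'contact_force': array([ 0.6853, -0.0823,  0.4204]), 'wrist_torque': array([-0.0068,  0.0118,  0.0513]), 'gripper_force': 0.0, 'gripper_width': 0.09510940580166419}
top spreader [([0.5526, 0.1545, -0.0013], 0.72)]
top key_grip [([0.5461, 0.1793, 0.1012], 0.56)]
top carriage [([0.5784, 0.0539, -0.0032], 0.69), ([0.5461, 0.175, 0.0981], 0.17)]
top handle [([0.5772, 0.0579, 0.0575], 0.66)]
top pointer [([0.6125, 0.0596, 0.0251], 0.75)]
top mark [([0.6306, -0.0043, 0.012], 0.37)]
top rack [([0.6999, 0.2442, 0.0012], 0.83)]
top reagent [([0.7619, -0.0597, 0.0006], 0.79)]
top jar [([0.4807, 0.3204, 0.0007], 0.84)]
scene spreader [([0.551, 0.1598, -0.0012], 0.67)]
scene key_grip [([0.5521, 0.1775, 0.099], 0.66)]
scene carriage [([0.5786, 0.0542, -0.0032], 0.88)]
scene handle [([0.5798, 0.0532, 0.0573], 0.77)]
scene pointer [([0.6096, 0.0643, 0.0183], 0.76), ([0.5525, 0.1588, 0.0023], 0.65)]
scene mark [([0.6301, -0.0023, 0.0144], 0.63)]
scene rack [([0.701, 0.2434, 0.0003], 0.56)]
scene reagent [([0.7659, -0.0603, 0.0001], 0.57)]
scene jar [([0.481, 0.3219, -0.0022], 0.59)]
```

View top.

Run:
```python
import cv2
a=cv2.imread('pics/top0.png');b=cv2.imread('pics/scene0.png')
print(a.shape)
from h import arm
i=arm.camera_info('top');print(i['fovy'],i['cx'],i['cy'],i['R'],i['t'])
import numpy as np
def px(X):
    f=192/np.tan(np.radians(i['fovy'])/2);c=np.array(i['R'])@X+i['t'];return f*c[0]/c[2]+i['cx'],f*c[1]/c[2]+i['cy']
u,v=px(np.array([.57,.12,.03]));print(u,v)
u0=int(u)-75;v0=int(v)-60;print(u0,v0)
cv2.imwrite('pics/tc.png',cv2.resize(a[max(v0,0):v0+120,max(u0,0):u0+150],None,fx=5,fy=5,interpolation=2))
```

```text
(384, 512, 3)
44.279520965211155 253.63823408857513 187.16223861334186 [[ 0.02367717 -0.99940833  0.02494774]
 [-0.99011216 -0.02689367 -0.13767584]
 [ 0.13826532 -0.02144128 -0.9901631 ]] [0.00591242 0.64945826 1.23593702]
216.92595561733054 215.76636344711378
141 155
```

View pics/tc.png

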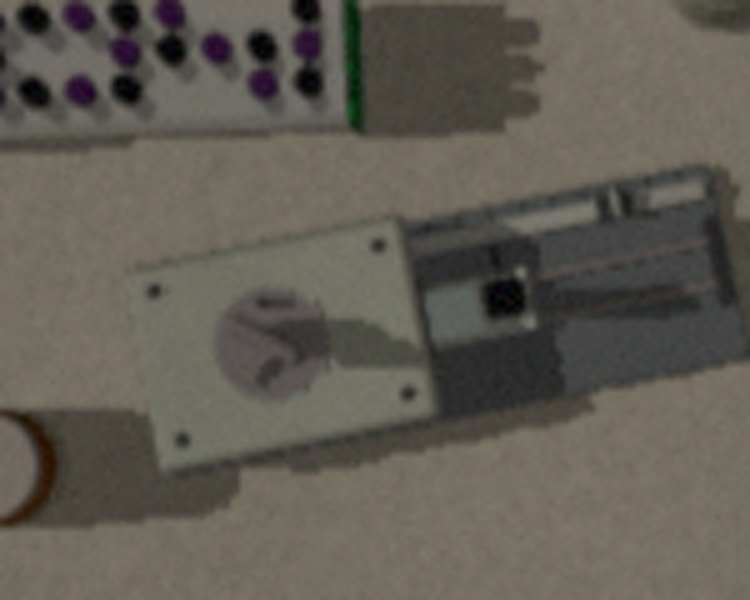

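View pics/scene0.png

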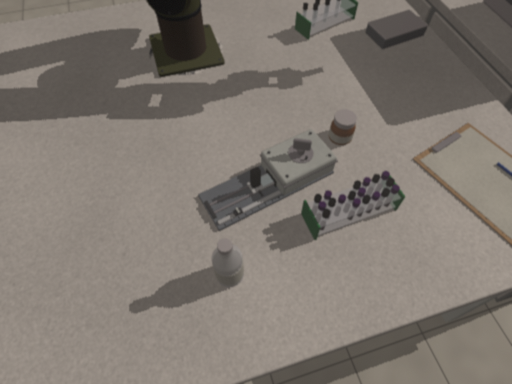

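The top crop shows the housing corners near (130,270), (400,220), (440,415) and (160,470). The key wing runs from about (235,322) to (300,360), the handle is at (505,298) and the mark at (612,205). I'll move above the key and look with the wrist camera.

>>> {"method": "apply_moves", "body": {"deltas": [-0.039,-0.027,0,0,0,-0.039,-0.027,0,0,0,-0.039,-0.027,0,0,0,-0.039,-0.027,0,0,0,-0.039,-0.027,0,0,0,-0.039,-0.027,0,0,0,-0.039,-0.027,0,0,0,-0.039,-0.027,0,0,0,-0.039,-0.027,0,0,0,-0.039,-0.027,0,0,0,-0.039,-0.027,0,0,0,-0.039,-0.027,0,0,0], "squeeze": 30}}

```text
clock: 2.2
tool_pos: [0.5424, 0.1774, 0.4051]
ee_rot: [3.141, 0.001, 2.853]
contact_force: [0.8, 0.5, -0.8]
gripper_width: 0.0951
gripper_force: 0.0
```

```bash
cat > look.py <<'E'
from h import *
import sys
np.set_printoptions(precision=4,suppress=True)
s=arm.sense();print(s['clock'],s['tool_pos'],s['ee_rot'],s['joint_pos'],s['contact_force'],s['wrist_torque'],s['gripper_width'])
info=arm.camera_info('wrist');im,d=snap('wrist',sys.argv[1]);np.savez('pics/'+sys.argv[1]+'.npz',d=d,**{k:np.array(v) for k,v in info.items()})
cv2.imwrite('pics/'+sys.argv[1],cv2.resize(im[:,:,::-1],None,fx=1.5,fy=1.5))
for n in sys.argv[2:]:
    print(n,[(np.round(x['location'],4).tolist(),round(x['p'],2)) for x in arm.spot_point('wrist',n)[:2]])
E
python3 look.py w1.png spreader key_grip handle pointer mark
```

```text
2.2 [0.5424 0.1774 0.4051] [3.1411 0.0006 2.8526] [ 0.2221 -0.0512  1.8296  0.0001  1.3624 -1.0598] [ 0.8329  0.5111 -0.7733] [0.0044 0.0046 0.0517] 0.09514106178758497
spreader [([0.5534, 0.1601, 0.0009], 0.71)]
key_grip []
handle [([0.5733, 0.0532, 0.0568], 0.67)]
pointer [([0.6106, 0.0648, 0.0215], 0.88)]
mark [([0.5449, 0.1757, 0.0973], 0.26)]
```

View pics/w1.png

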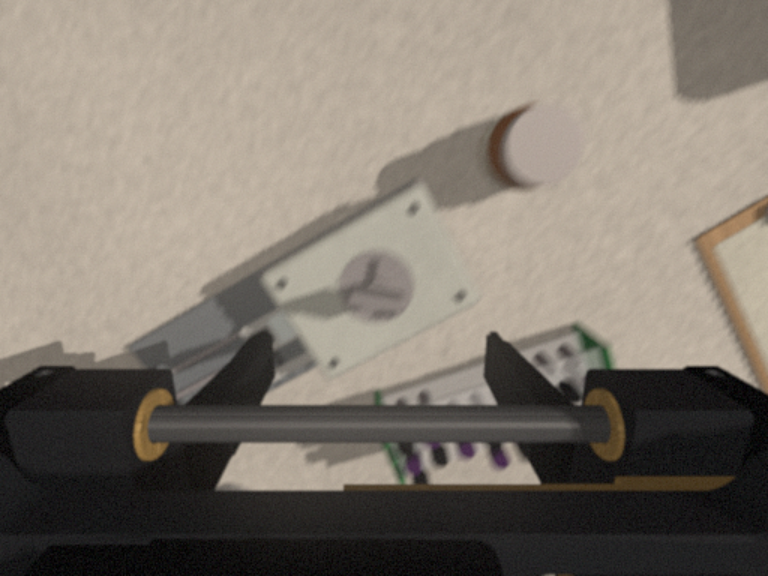

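```bash
cat > pc.py <<'E'
from h import *
import sys
np.set_printoptions(precision=4,suppress=True)
def cloud(f):
    q=np.load('pics/'+f+'.npz');d=q['d'];F=192/np.tan(np.radians(q['fovy'])/2)
    v,u=np.mgrid[:384,:512];P=np.stack([(u-q['cx'])/F*d,(v-q['cy'])/F*d,d],-1)
    P=(P-q['t'])@q['R'];P[d==0]=9;return P
E
python3 - <<'E'
from pc import *
P=cloud('w1.png');X=P.reshape(-1,3)
near=np.hypot(X[:,0]-.55,X[:,1]-.165)<.11
for lo,hi,r in [(.058,.072,.12),(.1,.125,.035),(.072,.1,.035)]:
    m=near&(X[:,2]>lo)&(X[:,2]<hi)&(np.hypot(X[:,0]-.547,X[:,1]-.177)<r)
    Y=X[m];print(lo,m.sum(),np.median(Y,0))
    if m.sum()>5:
        c,s,a=cv2.minAreaRect((Y[:,:2]*1000).astype(np.float32));print('rect',c,s,a)
# housing: robust rectangle through image mask
m=(near&(X[:,2]>.058)&(X[:,2]<.074)).reshape(384,512).astype(np.uint8)
m=cv2.morphologyEx(m,cv2.MORPH_OPEN,np.ones((5,5)))>0
c,s,a=cv2.minAreaRect((P[m][:,:2]*1000).astype(np.float32));print('housing',c,s,a,np.median(P[m][:,2]))
m=np.hypot(X[:,0]-.547,X[:,1]-.177)<.03
print(np.histogram(X[m,2],bins=np.arange(.05,.13,.005)))
Y=X[m&(X[:,2]>.095)];np.save('pics/k.npy',Y)
sc=[P[int(v/1.5),int(u/1.5)] for u,v in [(413,208),(281,284),(334,363),(460,296)]];print(np.array(sc),np.mean(sc,0))
e=(np.array(sc[0])-sc[1]+sc[3]-sc[2])[:2];print('yaw',np.arctan2(e[1],e[0]))
E
```

```text
0.058 9812 [0.5416 0.1732 0.0645]
rect (549.4137573242188, 170.89706420898438) (109.92792510986328, 149.4376220703125) 13.049908638000488
0.1 426 [0.5466 0.1758 0.1114]
rect (548.1051635742188, 175.49110412597656) (41.52871322631836, 10.468196868896484) 62.755680084228516
0.072 282 [0.5411 0.1804 0.0827]
rect (547.1072387695312, 181.77003479003906) (41.76154327392578, 31.346044540405273) 31.48762321472168
housing (549.4137573242188, 170.89706420898438) (109.92792510986328, 149.4376220703125) 13.049908638000488 0.06450120043218965
(array([   0,    0,   98, 1110,   84,   28,   44,   43,   44,   43,   45,
         81,  300,    0,    0]), array([0.05 , 0.055, 0.06 , 0.065, 0.07 , 0.075, 0.08 , 0.085, 0.09 ,
       0.095, 0.1  , 0.105, 0.11 , 0.115, 0.12 , 0.125]))
[[0.4979 0.2172 0.0653]
 [0.5257 0.1003 0.0668]
 [0.6043 0.1183 0.0655]
 [0.5765 0.2348 0.0654]] [0.5511 0.1677 0.0657]
yaw 1.804622435917981
```

>>> {"method": "apply_moves", "body": {"deltas": [0,0,0,-0.138,0,0,0,0,-0.138,0,0,0,0,-0.138,0,0,0,0,-0.138,0,0,0,0,-0.138,0,0,0,0,-0.138,0,0,0,0,-0.138,0,0,0,0,-0.138,0,0,0,0.01,-0.138,0,0,0,0.02,-0.138,0,-0.001,-0.006,0.02,0,0,0,0,0,0,0]}}

```text
clock: 3.7
tool_pos: [0.5457, 0.1785, 0.3515]
ee_rot: [3.137, -0.004, -2.048]
contact_force: [-0.8, 0.2, -0.9]
gripper_width: 0.0952
gripper_force: 0.0
```

```bash
python3 look.py w2.png key_grip mark handle pointer
python3 - <<'E'
from pc import *
P=cloud('w2.png');X=P.reshape(-1,3)
m=(X[:,2]>.1)&(X[:,2]<.125)&(np.hypot(X[:,0]-.547,X[:,1]-.177)<.035)
print(m.sum())
if m.sum()>9: print(cv2.minAreaRect((X[m][:,:2]*1000).astype(np.float32)))
E
```

```text
3.7 [0.5457 0.1785 0.3515] [ 3.137  -0.0037 -2.0483] [ 0.2225 -0.0018  1.8731  0.0001  1.2761 -2.4416] [-0.7736  0.2195 -0.8534] [0.0797 0.1131 0.0036] 0.09516380216348577
key_grip [([0.5459, 0.1741, 0.0945], 0.84)]
mark [([0.6297, -0.0051, 0.0128], 0.79)]
handle [([0.5758, 0.054, 0.0561], 0.73), ([0.5554, 0.1544, 0.0017], 0.68)]
pointer [([0.6089, 0.0656, 0.0251], 0.87)]
552
((547.5621337890625, 175.0113983154297), (40.759727478027344, 9.584848403930664), 62.64323425292969)
```

>>> {"method": "apply_moves", "body": {"deltas": [0,0,0.02,0,0,0,0,0.02,0,0,0,0,0.02,0,0,0,0,0.0,0,0,0,0,0,0,0,0,0,0,0,0]}}

```text
clock: 4.55
tool_pos: [0.5479, 0.1775, 0.2968]
ee_rot: [-3.139, 0.002, -2.05]
contact_force: [0.1, -0.0, 0.3]
gripper_width: 0.0952
gripper_force: 0.0
```

>>> {"method": "apply_moves", "body": {"deltas": [0.002,-0.001,0.014,0,0,0,0,0.012,0,0,0,0,0,0,0,0,0,0,0,0.5,0,0,0,0,1,0,0,0,0,1,0,0,0,0,1,0,0,0,0,1], "squeeze": 30}}

```text
clock: 5.35
tool_pos: [0.5473, 0.1751, 0.2691]
ee_rot: [-3.141, 0.0, -2.05]
contact_force: [0.0, 0.1, 1.0]
gripper_width: 0.0604
gripper_force: 0.0
```

>>> {"method": "apply_moves", "body": {"deltas": [0,0,0,0,1,0,0,0,0,1,0,0,0,0,1,0,0,0,0,1,0,0,0,0,1,0,0,0,0,1,0,0,0,0,1,0,0,0,0,1]}}

```text
clock: 6.15
tool_pos: [0.5474, 0.175, 0.2688]
ee_rot: [-3.141, 0.0, -2.05]
contact_force: [2.1, -1.9, -2.1]
gripper_width: 0.0159
gripper_force: 30.0
```

```bash
python3 -c "
from h import *
s=arm.sense();print(s['wrist_torque'],s['contact_force'],s['gripper_width'])"
```

```text
[-0.04832592 -0.33467024 -0.02041825] [ 2.09338046 -1.94755052 -2.09627112] 0.015940260568618674
```

>>> {"method": "apply_moves", "body": {"deltas": [0,0,0,0,1,0,0,0,0,1]}}

```text
clock: 6.35
tool_pos: [0.5474, 0.175, 0.2688]
ee_rot: [-3.141, 0.0, -2.05]
contact_force: [3.0, -1.0, -2.8]
gripper_width: 0.0162
gripper_force: 30.0
```

```bash
python3 look.py w3.png key_grip
```

```text
6.35 [0.5474 0.175  0.2688] [-3.1408  0.0002 -2.0504] [ 0.216   0.0831  1.9346 -0.0005  1.1232 -2.4457] [ 2.9946 -1.0492 -2.8027] [-0.194  -0.4301 -0.0486] 0.016212023260941042
key_grip [([0.5465, 0.1751, 0.0959], 0.77)]
```

View pics/w3.png

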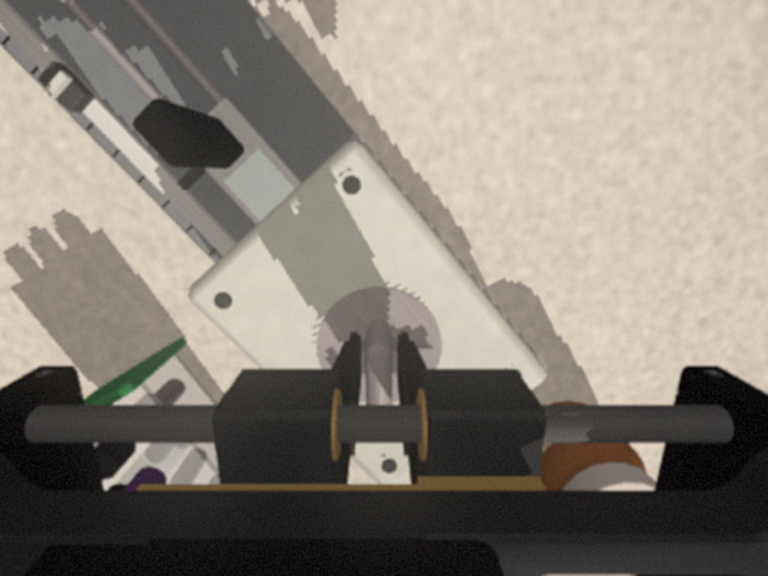

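The wing is aligned between the fingers at about (380,345), but the opening reads 16 mm instead of 10. The fingertips may be on the hub under the wing, so I'll regrip a little higher.

>>> {"method": "apply_moves", "body": {"deltas": [0,0,0,0,0.75,0,0,0,0,0.75,0,0,-0.006,0,0.75,0,0,0,0,0.75,0,0,0,0,1,0,0,0,0,1,0,0,0,0,1,0,0,0,0,1]}}

```text
clock: 7.25
tool_pos: [0.5474, 0.175, 0.2748]
ee_rot: [-3.141, 0.0, -2.05]
contact_force: [1.9, -0.6, -0.2]
gripper_width: 0.0098
gripper_force: 30.0
```

```bash
python3 -c "
from h import *
s=arm.sense();print(s['wrist_torque'],s['contact_force'],s['gripper_width'])"
```

```text
[-0.0792376  -0.23660882  0.09404709] [ 1.94327167 -0.56716424 -0.16473389] 0.009774568674223369
```

>>> {"method": "apply_moves", "body": {"deltas": [0,0,0,0.1,1,0,0,0,0.12,1,0,0,0,0.12,1,0,0,0,0.12,1,0,0,0,0.12,1,0,0,0,0.12,1,0,0,0,0,1]}}

```text
clock: 7.95
tool_pos: [0.5472, 0.1753, 0.2748]
ee_rot: [3.141, -0.0, -2.751]
contact_force: [0.5, 0.6, 0.6]
gripper_width: 0.0101
gripper_force: 30.0
```

```bash
cat > s.py <<'E'
from h import *
np.set_printoptions(precision=4,suppress=True)
s=arm.sense();print(s['tool_pos'],s['ee_rot'],s['wrist_torque'],s['contact_force'],s['gripper_width'],s['joint_pos'])
E
python3 s.py
```

```text
[0.5472 0.1753 0.2748] [ 3.1406 -0.0001 -2.7506] [ 0.321   0.0659 -0.0942] [0.5332 0.5973 0.5583] 0.010056742499905374 [ 0.2165  0.0759  1.9311  0.0011  1.1349 -1.7458]
```

>>> {"method": "apply_moves", "body": {"deltas": [0,0,0,0.1,1,0,0,0,0.12,1,0,0,0,0.12,1,0,0,0,0.12,1,0,0,0,0.12,1,0,0,0,0.12,1,0,0,0,0,1]}}

```text
clock: 8.65
tool_pos: [0.5471, 0.1758, 0.2748]
ee_rot: [3.139, -0.001, 2.835]
contact_force: [-1.1, 6.0, 0.4]
gripper_width: 0.0102
gripper_force: 30.0
```

```bash
python3 s.py
```

```text
[0.5471 0.1758 0.2748] [ 3.1393 -0.001   2.8349] [ 0.9428 -0.0085 -0.0866] [-1.1487  5.9855  0.3728] 0.010167074812477427 [ 0.2171  0.0759  1.931   0.0027  1.1344 -1.0481]
```

>>> {"method": "apply_moves", "body": {"deltas": [0,0,0,0.1,1,0,0,0,0.12,1,0,0,0,0.12,1,0,0,0,0.12,1,0,0,0,0.1,1,0,0,0,0.06,1,0,0,0,0,1]}}

```text
clock: 9.35
tool_pos: [0.5473, 0.1762, 0.2748]
ee_rot: [3.139, -0.002, 2.216]
contact_force: [2.0, 8.4, -1.6]
gripper_width: 0.0096
gripper_force: 30.0
```

```bash
python3 s.py
```

```text
[0.5473 0.1762 0.2748] [ 3.1386 -0.0023  2.2163] [ 1.2913 -0.2105 -0.1064] [ 2.0196  8.3521 -1.5879] 0.009606939784511652 [ 0.2175  0.0761  1.9307  0.0037  1.1329 -0.4295]
```

>>> {"method": "apply_moves", "body": {"deltas": [0,0,0,0.04,1,0,0,0,0.04,1,0,0,0,0.03,1,0,0,0,0,1]}}

```text
clock: 9.75
tool_pos: [0.5473, 0.1762, 0.2748]
ee_rot: [3.138, -0.003, 2.107]
contact_force: [2.1, 7.8, -1.5]
gripper_width: 0.0095
gripper_force: 30.0
```

```bash
python3 s.py
```

```text
[0.5473 0.1762 0.2748] [ 3.1385 -0.0026  2.1068] [ 1.2527 -0.2849 -0.0176] [ 2.1355  7.7915 -1.5178] 0.009526201476881645 [ 0.2175  0.0762  1.9307  0.0038  1.1326 -0.3201]
```

>>> {"method": "apply_moves", "body": {"deltas": [0,0,0,0.03,1,0,0,0,0.03,1,0,0,0,0,1]}}

```text
clock: 10.05
tool_pos: [0.5473, 0.1763, 0.2748]
ee_rot: [3.139, -0.002, 2.049]
contact_force: [1.7, 8.4, -2.5]
gripper_width: 0.0105
gripper_force: 30.7
```

```bash
python3 s.py
```

```text
[0.5473 0.1763 0.2748] [ 3.1388 -0.0023  2.0491] [ 1.3244 -0.2891  0.7109] [ 1.7032  8.3761 -2.455 ] 0.010511363937372523 [ 0.2177  0.0762  1.9307  0.0032  1.1326 -0.2619]
```

>>> {"method": "apply_moves", "body": {"deltas": [0,0,0,0,0.3,0,0,0,0,0.3,0,0,0,0,0.3,0,0,0,0,0.3,0,0,-0.02,0,0.3,0,0,-0.04,0,0.3,0,0,-0.04,0,0.3,0,0,0,0,0.3]}}

```text
clock: 10.85
tool_pos: [0.5488, 0.1752, 0.3823]
ee_rot: [3.13, 0.003, 2.043]
contact_force: [0.2, 0.6, 0.7]
gripper_width: 0.0651
gripper_force: 0.0
```

```bash
python3 look.py w4.png handle pointer mark
python3 - <<'E'
from pc import *
P=cloud('w4.png');X=P.reshape(-1,3)
m=(X[:,2]>.1)&(X[:,2]<.125)&(np.hypot(X[:,0]-.547,X[:,1]-.177)<.035)
print(m.sum())
if m.sum()>9: print(cv2.minAreaRect((X[m][:,:2]*1000).astype(np.float32)))
m=(X[:,2]>.075)&(X[:,2]<.09)&(np.hypot(X[:,0]-.577,X[:,1]-.054)<.025)
print(m.sum())
if m.sum()>9: print(cv2.minAreaRect((X[m][:,:2]*1000).astype(np.float32)))
E
```

```text
10.85 [0.5488 0.1752 0.3823] [3.1298 0.0034 2.0433] [ 0.2159 -0.026   1.844  -0.0003  1.3114 -0.2565] [0.2011 0.5503 0.6662] [-0.0573  0.0075  0.0411] 0.06511199758417449
handle [([0.5746, 0.0528, 0.0565], 0.92)]
pointer [([0.6104, 0.0642, 0.0202], 0.67), ([0.5752, 0.0522, 0.0597], 0.28)]
mark [([0.6297, -0.0038, 0.0132], 0.42)]
432
((548.06689453125, 175.8065948486328), (9.937241554260254, 40.94340133666992), 30.256183624267578)
30
((579.228515625, 46.340301513671875), (14.063955307006836, 4.101480484008789), 15.400238990783691)
```

View pics/w4.png

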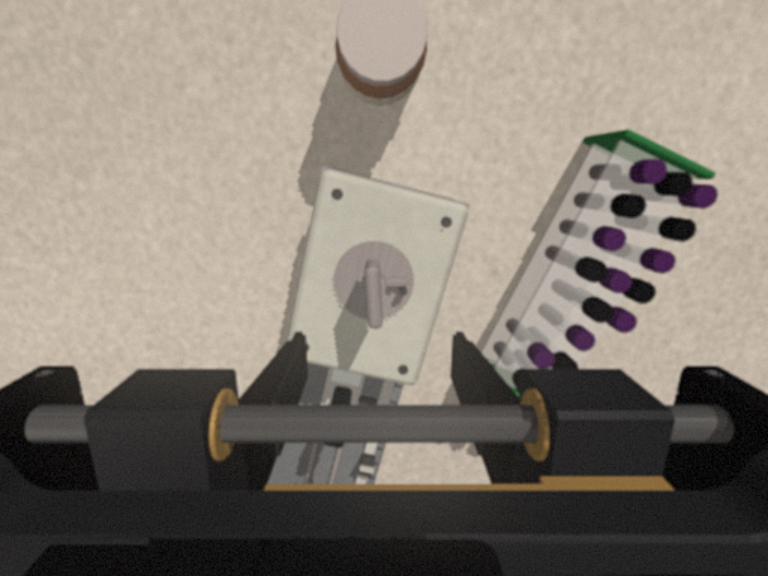

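The picture shows the pointer bar against the pin near (397,290). The wing angle gives a joint value of about 2.84, so the key is fully wound. Next is the handle.

>>> {"method": "apply_moves", "body": {"deltas": [0,0,0,0.122,0.3,0,0,0,0.121,0.3,-0.041,0,0,0,0.4,-0.041,0,0,0,0.5,-0.042,0,0,0,0.5,0,0,0.04,0,0.5,0,0,0.04,0,0.5,0,0,0,0,0.5,0,0,0,0,0.5,0,0,0,0,0.5]}}

```text
clock: 12.05
tool_pos: [0.576, 0.0546, 0.2965]
ee_rot: [3.139, 0.001, 1.8]
contact_force: [-0.7, -0.0, 0.0]
gripper_width: 0.0473
gripper_force: 0.0
```

```bash
python3 look.py w5.png handle pointer mark
python3 - <<'E'
from pc import *
P=cloud('w5.png');X=P.reshape(-1,3)
from h import arm
for c in ['top','scene']:
  im,d=arm.read_camera(c)
  for n in ['handle','mark','pointer']: print(c,n,[(np.round(x['location'],4).tolist(),round(x['p'],2)) for x in arm.spot_point(c,n)[:1]])
m=(X[:,2]>.075)&(X[:,2]<.09)&(np.hypot(X[:,0]-.577,X[:,1]-.054)<.025)
print(m.sum())
if m.sum()>9: print(cv2.minAreaRect((X[m][:,:2]*1000).astype(np.float32)))
E
```

```text
12.05 [0.576  0.0546 0.2965] [3.1393 0.0006 1.8004] [ 0.0018  0.0595  1.9084 -0.      1.1713 -0.2278] [-0.7216 -0.0325  0.0194] [-0.1    -0.0092  0.0447] 0.04730056572803647
handle [([0.5757, 0.0539, 0.0572], 0.97)]
pointer [([0.6066, 0.0643, 0.0196], 0.81), ([0.5751, 0.0521, 0.0578], 0.71)]
mark [([0.6326, -0.003, 0.0117], 0.45)]
top handle []
top mark []
top pointer []
scene handle [([0.5791, 0.0547, 0.0579], 0.83)]
scene mark [([0.6319, -0.0013, 0.0122], 0.38)]
scene pointer [([0.6078, 0.0625, 0.0154], 0.85)]
591
((576.1709594726562, 54.18207931518555), (15.47247314453125, 21.513696670532227), 13.272733688354492)
```

>>> {"method": "apply_moves", "body": {"deltas": [0,0,0.033,0,0.5,0,0,0.033,0,0.5,0,0,0,0,0.5,0,0,0,0,1,0,0,0,0,1,0,0,0,0,1,0,0,0,0,1,0,0,0,0,1,0,0,0,0,1,0,0,0,0,1], "squeeze": 45}}

```text
clock: 13.65
tool_pos: [0.576, 0.0544, 0.2301]
ee_rot: [3.14, 0.0, 1.8]
contact_force: [1.5, 0.3, 5.2]
gripper_width: 0.0157
gripper_force: 45.0
```

```bash
python3 s.py
```

```text
[0.576  0.0544 0.2301] [3.1396 0.0004 1.7996] [-0.0862  0.2848 -0.1728] [1.476  0.3191 5.1627] 0.01565868434859816 [ 0.0013  0.1404  1.9457  0.0001  1.0535 -0.2276]
```

>>> {"method": "apply_moves", "body": {"deltas": [-0.005,0,0,0,1,-0.01,0,0,0,1,-0.01,0,0,0,1,-0.01,0,0,0,1,-0.01,0,0,0,1,-0.01,0,0,0,1,-0.005,0,0,0,1,0,0,0,0,1,0,0,0,0,1]}}

```text
clock: 14.55
tool_pos: [0.5894, -0.0033, 0.23]
ee_rot: [3.14, -0.002, 1.8]
contact_force: [-0.9, 6.5, 6.8]
gripper_width: 0.016
gripper_force: 45.0
```

```bash
python3 s.py; python3 look.py w6.png handle pointer mark
python3 - <<'E'
from h import *
for c in ['top','scene']:
  snap(c,c+'6.png')
  for n in ['mark','pointer']: print(c,n,[(np.round(x['location'],4).tolist(),round(x['p'],2)) for x in arm.spot_point(c,n)[:1]])
E
```

```text
[ 0.5894 -0.0033  0.23  ] [ 3.14   -0.0017  1.7995] [ 0.363   0.3656 -0.1107] [-0.8738  6.4886  6.7819] 0.015984863533282476 [-0.0971  0.1628  1.9204  0.0024  1.0575 -0.327 ]
14.55 [ 0.5894 -0.0033  0.23  ] [ 3.14   -0.0017  1.7995] [-0.0971  0.1628  1.9204  0.0024  1.0575 -0.327 ] [-0.8738  6.4886  6.7819] [ 0.363   0.3656 -0.1107] 0.015984863533282476
handle [([0.5883, -0.0044, 0.0606], 0.55), ([0.5895, -0.0052, -0.0001], 0.18)]
pointer [([0.6223, 0.0076, 0.021], 0.67)]
mark [([0.6308, -0.0065, 0.0157], 0.8)]
top mark []
top pointer [([0.5461, 0.1761, 0.0975], 0.6)]
scene mark [([0.6316, -0.0025, 0.0141], 0.37)]
scene pointer [([0.6234, 0.0054, 0.0197], 0.47)]
```

View pics/w6.png

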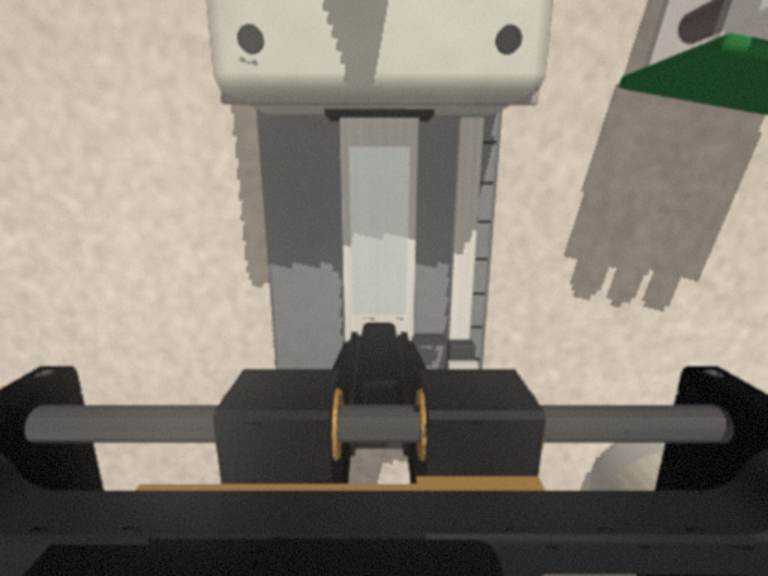

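The carriage is about 59 mm out. The mark and pointer show near (430–475, 340–365), so I'll zoom in there.

Run:
```python
from pc import *
a=cv2.imread('pics/w6.png');a=cv2.resize(a,(512,384),interpolation=cv2.INTER_AREA)
c=a[205:250,265:340];cv2.imwrite('pics/c6.png',cv2.resize(c,None,fx=8,fy=8,interpolation=2))
P=cloud('w6.png');
p=np.array([np.cos(1.8),np.sin(1.8)]);o=np.array([.5528,.1563])
S=(P[...,:2]-o)@np.stack([p,[-p[1],p[0]]],1)
for v in range(215,248,2): print(v,' '.join('%d/%d/%d'%(1000*S[v,u,0],1000*S[v,u,1],1000*P[v,u,2]) for u in range(276,326,5)))
```

```text
215 -159/-18/8 -158/-21/10 -159/-25/9 -158/-29/10 -159/-33/9 -157/-36/14 -156/-39/15 -157/-43/14 -159/-48/9 -158/-52/10
217 -161/-17/8 -160/-21/9 -160/-25/9 -161/-29/9 -161/-33/8 -159/-36/13 -159/-40/14 -158/-43/14 -161/-49/8 -161/-53/8
219 -162/-18/8 -162/-21/9 -162/-25/10 -162/-29/9 -162/-33/10 -160/-36/14 -160/-40/15 -160/-44/13 -162/-49/9 -162/-53/8
221 -164/-17/9 -163/-21/10 -163/-25/10 -164/-29/9 -164/-33/9 -161/-36/15 -162/-40/14 -162/-44/14 -164/-49/8 -164/-53/9
223 -161/-17/19 -161/-20/19 -161/-24/19 -161/-28/19 -161/-31/20 -163/-36/14 -163/-40/14 -164/-44/13 -165/-49/9 -166/-53/9
225 -162/-16/22 -162/-20/21 -162/-24/20 -162/-27/21 -162/-31/22 -165/-36/15 -165/-40/14 -165/-44/14 -167/-49/9 -167/-53/8
227 -164/-17/21 -164/-20/22 -164/-24/20 -164/-28/21 -164/-31/21 -166/-36/16 -166/-40/16 -165/-43/17 -169/-49/9 -169/-53/8
229 -153/-14/51 -165/-20/21 -165/-24/21 -165/-28/22 -165/-31/21 -165/-35/21 -165/-39/22 -166/-43/20 -170/-49/9 -171/-53/8
231 -152/-13/55 -172/-22/8 -172/-26/9 -172/-30/9 -172/-34/9 -166/-35/24 -166/-38/23 -166/-42/23 -166/-46/23 -173/-53/8
233 -152/-13/59 -1
[... 253 characters left out ...]
/-26/9 -177/-30/9 -177/-34/10 -171/-35/23 -171/-39/23 -171/-42/22 -171/-46/23 -178/-54/8
239 -152/-12/67 -153/-15/64 -180/-26/8 -179/-30/9 -179/-34/9 -173/-35/22 -172/-39/23 -172/-42/23 -173/-46/22 -180/-54/7
241 -152/-12/70 -152/-15/69 -181/-26/8 -181/-30/8 -181/-34/9 -173/-35/25 -174/-39/24 -174/-42/24 -173/-46/25 -182/-54/7
243 -152/-12/72 -152/-15/72 -182/-26/9 -183/-30/9 -183/-34/9 -173/-34/28 -174/-38/27 -174/-42/27 -174/-45/27 -183/-54/7
245 -152/-12/73 -152/-14/74 -184/-26/9 -184/-30/9 -184/-34/9 -175/-34/27 -175/-38/28 -175/-42/27 -175/-45/27 -185/-54/7
247 -152/-11/77 -128/-9/123 -129/-11/123 -128/-12/123 -129/-14/122 -129/-16/122 -129/-17/123 -129/-19/123 -128/-21/123 -129/-23/122
```

View pics/c6.png

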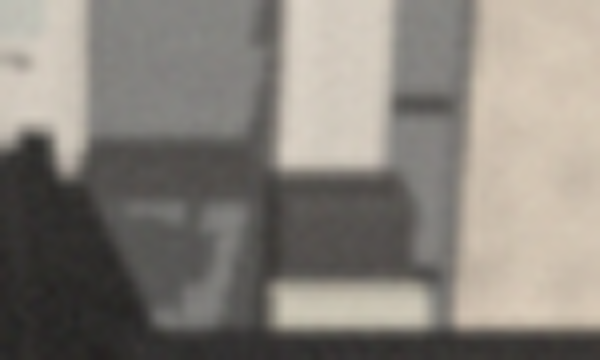

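>>> {"method": "apply_moves", "body": {"deltas": [-0.006,0,0,0,1,-0.006,0,0,0,1,0,0,0,0,1,0,0,0,0,1,0,0,0,0,1]}}

```text
clock: 15.55
tool_pos: [0.5921, -0.0147, 0.23]
ee_rot: [3.14, -0.002, 1.8]
contact_force: [-0.9, 6.4, 6.5]
gripper_width: 0.0158
gripper_force: 45.0
```

```bash
python3 s.py; python3 look.py w7.png pointer mark
python3 - <<'E'
from pc import *
a=cv2.imread('pics/w7.png');a=cv2.resize(a,(512,384),interpolation=cv2.INTER_AREA)
c=a[190:250,265:340];cv2.imwrite('pics/c7.png',cv2.resize(c,None,fx=8,fy=8,interpolation=2))
P=cloud('w7.png');
p=np.array([np.cos(1.8),np.sin(1.8)]);o=np.array([.5528,.1563])
S=(P[...,:2]-o)@np.stack([p,[-p[1],p[0]]],1)*1000
g=cv2.cvtColor(a,cv2.COLOR_BGR2GRAY)
for v in range(212,248):
    o=[]
    for lo,hi in [(-32,-21),(-46,-36)]:
        m=(S[v,:,1]>lo)&(S[v,:,1]<hi)&(np.arange(512)>255)
        o.append('%.1f %.1f g%d'%(np.median(S[v,m,0]),1000*np.median(P[v,m,2]),np.median(g[v,m])) if m.any() else '-')
    print(v,'fin',o[0],' sad',o[1])
E
```

```text
[ 0.5921 -0.0147  0.23  ] [ 3.1402 -0.002   1.7997] [ 0.4143  0.411  -0.1587] [-0.8544  6.3518  6.4855] 0.015760974696310912 [-0.1159  0.1686  1.9138  0.0027  1.0586 -0.3462]
15.55 [ 0.5921 -0.0147  0.23  ] [ 3.1402 -0.002   1.7997] [-0.1159  0.1686  1.9138  0.0027  1.0586 -0.3462] [-0.8544  6.3518  6.4855] [ 0.4143  0.411  -0.1587] 0.015760974696310912
pointer [([0.6218, -0.0086, 0.022], 0.92)]
mark [([0.6314, -0.0027, 0.0115], 0.88), ([0.6231, -0.0053, 0.0207], 0.56)]
212 fin -168.5 9.2 g128  sad -165.9 16.5 g107
213 fin -169.3 9.4 g128  sad -165.8 19.0 g79
214 fin -170.1 9.3 g128  sad -165.9 20.9 g79
215 fin -170.8 9.8 g128  sad -165.9 23.1 g83
216 fin -171.8 9.2 g128  sad -166.5 23.5 g85
217 fin -172.5 9.6 g127  sad -167.2 23.7 g84
218 fin -173.5 9.1 g127  sad -167.9 23.8 g82
219 fin -174.1 9.7 g127  sad -168.8 23.4 g82
220 fin -175.0 9.5 g126  sad -169.6 23.5 g82
221 fin -175.9 9.3 g116  sad -170.4 23.4 g82
222 fin -173.5 17.4 g95  sad -171.1 23.6 g82
223 fin -173.5 19.4 g81  sad -171.9 23.5 g80
224 fin -173.4 21.7 g76  sad -172.8 23.2 g92
225 fin -174.2 21.6 g77  sad -173.4 23.
[... 274 characters left out ...]
.3 g193
232 fin -185.4 9.0 g87  sad -177.2 27.6 g163
233 fin -186.0 9.5 g87  sad -179.9 23.2 g111
234 fin -186.8 9.7 g86  sad -180.6 23.5 g66
235 fin -187.9 9.1 g87  sad -181.4 23.5 g61
236 fin -188.6 9.4 g86  sad -182.0 23.9 g67
237 fin -189.4 9.7 g86  sad -182.9 23.6 g71
238 fin -190.3 9.4 g85  sad -183.8 23.4 g77
239 fin -191.0 9.7 g85  sad -184.8 23.2 g86
240 fin -191.8 10.0 g85  sad -185.4 23.5 g108
241 fin -193.0 9.3 g87  sad -190.4 14.8 g123
242 fin -193.7 9.6 g100  sad -191.5 14.1 g129
243 fin -194.7 9.3 g114  sad -192.4 14.1 g131
244 fin -195.6 9.2 g107  sad -193.1 14.5 g126
245 fin -196.5 9.4 g89  sad -194.0 14.3 g111
246 fin -140.8 122.4 g100  sad -
247 fin -140.7 123.4 g61  sad -
```

View pics/c7.png

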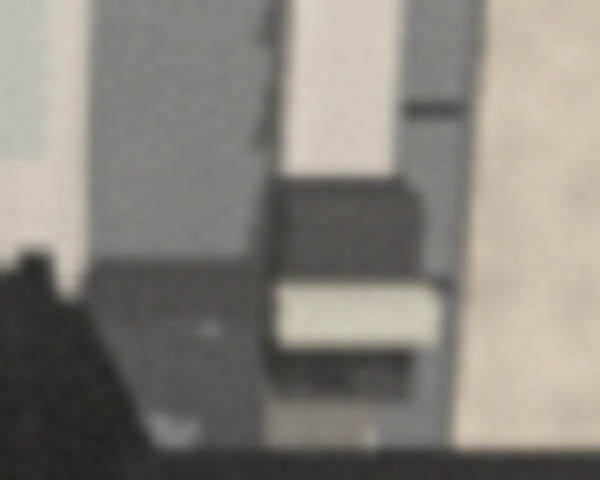

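The pointer centre is at −176.0 mm and the mark centre at −175.8 mm, so they are level. I'll check that it holds steady, then hand in.

>>> {"method": "apply_moves", "body": {"deltas": [0,0,0,0,1,0,0,0,0,1,0,0,0,0,1,0,0,0,0,1,0,0,0,0,1]}}

```text
clock: 16.2
tool_pos: [0.5921, -0.0147, 0.23]
ee_rot: [3.14, -0.002, 1.8]
contact_force: [-1.5, 7.3, 7.3]
gripper_width: 0.0162
gripper_force: 45.0
```

```bash
python3 s.py; python3 -c "
from workcell import arm
s=arm.sense()
import numpy as np
if abs(s['tool_pos'][1]+.0147)<.001: print(arm.job_done())"
```

```text
[ 0.5921 -0.0147  0.23  ] [ 3.1402 -0.002   1.7998] [ 0.3824  0.3943 -0.1249] [-1.5148  7.2623  7.3493] 0.016162797191569378 [-0.1158  0.1685  1.9138  0.0027  1.0586 -0.3462]
the job is handed in; nothing more can be done
None
```

I wound the key to its stop in several part turns on a single grip, then pulled the carriage out until its pointer was level with the mark (about 0.3 mm apart). I handed the job in at about 16 s with the fingers still holding the handle, and the arm never went near the rack, bottle or jar.

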